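# Seat the specimen tray and hold the clamp flap in its hinge

### The job

Press the propped-up white specimen tray down until it sits level and fully home in the microscope stage's recess. Then pick up the blue hinge flap by its black grip, lay it level over the tray with its brass knuckle between the stage's two brass knuckles and the holes lined up so that the pin could be slid through, and finish while still holding it there in the gripper, hanging free without resting on the stage or tray. Leave the pin, jar, dish and screwdriver where they are.

Things in the scene. Friction and masses are not known exactly. Their poses are not given: they have to be found in the camera images.
- stage: Fixed grey stage frame 124 (x) x 110 (y) mm, 30 mm high, a 36 mm long jamb of equal height joined at its +x end. Origin: centre of the 124 x 110 frame's underside, on the table; z up, x towards the jamb (away from the robot), y along the hinge axis. Recess 94 x 74 mm centred on the origin, floor at z = 22, rim at 30 mm. Stands left or right on the table, the flap on the other side.
- stage_bore (a point): On the stage's hinge axis, midway between its two brass knuckles: stage x = 80, y = 0, z = 52 mm; axes as the stage's. The knuckles stand on the jamb: rings 24 mm outside, 12 mm bore, bores along y, each 24 mm long, at y = -42 to -18 and 18 to 42 mm, so 36 mm is free between them; the jamb's top lies 22 mm below the axis.
- tray: Loose white tray with green wells, 90 (x) x 70 (y) x 10 mm, 0.12 kg, in the stage's recess with 2 mm play all round. Starts tilted 0.15 rad, -x edge up on a stiff rubber pad (12 mm high, at stage x = -45 to -35 mm), far edge on the recess floor. Seated: flat on the floor, top 2 mm above the rim (stage z = 32 mm). Origin: centre of its underside, axes like the stage's.
- tray_near (a point): Point on the tray's top above the pad, 40 mm from its centre towards -x: the place to press. Stage z about 44 mm at the start, 32 mm when seated. The pad gives way at about 5 N, a little more when pushed fast, and stays down where it is left.
- tray_far (a point): Point on the tray's top 40 mm from its centre towards +x (jamb side). Stage z about 32 mm both at the start and when seated.
- flap: Loose blue hinge leaf, 0.16 to 0.26 kg, flat on the table. Plate 100 (x -61 to 39) x 70 (y) x 6 mm, a black grip bar on top and a brass knuckle on a 26 mm wide neck at its +x edge. Origin: underside, below the grip bar, near the centre of mass; z up. Mounted level with bores in line, its x and y point as the stage's and its underside is 10 mm above the stage's rim (40 mm above the table).
- flap_bore (a point): Centre of the flap's knuckle bore: flap x = 55, y = 0, z = 12 mm; axes as the flap's. Must meet stage_bore. Knuckle 24 mm outside, 12 mm bore, 28 mm long along y: in place it has 4 mm play at each end and 10 mm of air below.
- flap_grip (a point): Centre of the flap's black grip bar, 17 mm above the flap's underside. The bar is 14 (x) x 40 (y) mm and rises from z = 6 to 28 mm: pinch it across its 14 mm, fingers closing along the flap's x.
- pin: Loose steel hinge pin with a red head, 7 mm thick, about 92 mm long, lying on the table beyond the work. Leave alone. Origin on the table near its middle, x along it.
- jar: Specimen jar with a blue cap, 44 mm across, 55 mm high, standing beyond the work. Leave alone. Origin: centre of its underside.
- dish: Shallow green dish, 60 mm across, 14 mm high, between the robot and the work. Leave alone. Origin: centre of its underside.
- driver: Screwdriver about 150 mm long lying beyond the work. Leave alone. Origin below its middle, x along it.

How it is judged:
On the way, in this order (a step that is already met when the one before it is completed fails the run):
1. the tray is pressed level and fully home in the recess (z of each of tray_near, tray_far in the frame of stage below 0.034 m and angle between the z axis of tray and the z axis of stage, either way round below 0.035 rad and x of tray in the frame of stage between -0.006 and 0.006 m and y of tray in the frame of stage between -0.006 and 0.006 m), for 0.2 s.
2. the flap is held in the gripper with its bore in line with the stage's bores (x of flap_bore in the frame of stage_bore between -0.003 and 0.003 m and z of flap_bore in the frame of stage_bore between -0.003 and 0.003 m and y of flap_bore in the frame of stage_bore between -0.0045 and 0.0045 m and angle between the y axis of flap and the y axis of stage, either way round below 0.07 rad and angle between flap's own z axis and vertical below 0.12 rad and x of flap_grip in the frame of stage below 0.05 m and contact force between the fingers and flap above 1 N and contact force between flap and stage below 0.8 N and contact force between flap and tray below 0.3 N and linear speed of flap below 0.02 m/s), for 0.2 s.
At the end, for the whole second after the job is handed in: Tray home: level to 0.035 rad, top within 2 mm of seated height. Flap gripped, still, over the tray: bore within 3 mm of the hinge axis, 4.5 mm along it, axes parallel to 0.07 rad, level to 0.12 rad, bearing on the stage under 0.8 N, the tray under 0.3 N (all of step 1 and all of step 2); the arm keeps its last pose, push and grip.
It fails at once if the hinge pin is moved more than 20 mm (distance of pin from where it was at the start of the episode above 0.02 m).
It fails at once if the jar is moved more than 20 mm (distance of jar from where it was at the start of the episode above 0.02 m).
It fails at once if the green dish is moved more than 20 mm (distance of dish from where it was at the start of the episode above 0.02 m).
It fails at once if the screwdriver is moved more than 20 mm (distance of driver from where it was at the start of the episode above 0.02 m).
It also fails if it takes over 58 s, if anything falls off the work surface, if the arm or the gripper's body presses on something with over 40 N, if the wrist force passes 120 N, or if a joint passes its speed limit or range.

### The arm

A 7-joint arm with a two-finger parallel gripper is mounted at the origin on the work surface. World frame = base frame: x ahead of the robot, y to its left, z up, the work surface at z = 0. Lengths are in m, angles in rad, forces in N, time in s.
With the tool pointing down it reaches from about 0.425 to 0.875 m from the base axis. Payload 4.7 kg.
Tool frame: the origin (TCP) lies midway between the tips of the shut fingers; the grasp point (between the pads) lies 19 mm behind it; z points along the fingers, y is the line along which they close (so a half turn about z gives the same grasp; the last joint's range is limited). The gripper opens to 87 mm and grips with 3 to 60 N. Pads are 19 mm wide; open, the fingers measure 117 mm over their backs; the gripper's body (75 mm by 190 mm) begins 51 mm behind the grasp point.
Start: joints at [1.199, 0.321, -0.07, 1.45, 0.023, 1.371, -0.057], TCP at [0.245, -0.602, 0.223] pointing down, gripper open.
Joint ranges: [-2.86, 2.86], [-0.3, 2.09], [-1.38, 1.24], [0.06, 2.45], [-1.56, 4.7], [0.09, 2.05], [-2.69, 2.69]. Speed limits (rad/s): [2.57, 2.57, 3.14, 3.14, 3.14, 3.14, 3.14].

### API

Orientations are given as a rotation vector (axis times angle).
In Python, from bench import ctrl, camrig gives the robot as it stands (ctrl), with the cameras (camrig).
- The arm moves only by the tool step_hand, called after ">>>" as name(argument=value, ...) on one line, values as JSON. Schema: {"type":"object","properties":{"rows":{"type":"array","items":{"type":"array","items":{"type":"array","items":{"type":"number"},"minItems":5,"maxItems":5},"minItems":1,"maxItems":20},"minItems":1,"maxItems":1},"grip_n":{"type":"number"},"only":{"type":"string"},"quiet":{"type":"boolean"},"lines":{"type":"string"}},"required":["rows"],"additionalProperties":false}. rows is a list that holds a single list of rows (three levels of brackets), with 1 to 20 rows, each of 5 numbers: dx, dy, dz in shares of 0.8 m (1.0 is 0.8 m), then a turn about the tool's z in parts of the range, where 1.0 means 360 degrees, then the opening from 0.0 (shut) to 1.0 (fully open); each row is the pose to reach, as a shift and turn from the pose commanded when the call began, along the tool's axes at that moment; what a row does not reach only later rows make up. A row lasts 1/10 s, in which the tool goes at most 0.05 m and 0.15 rad, less where a joint would pass 70% of its speed; a pose out of reach is approached as far as the arm can. The fingers move at their own pace and stop on an object; grip_n is the grip in N (left out, the last holds). Time passes only in rows, so rows that do not move let the fingers close. The tool returns the time, the measured TCP pose, the force, the opening and the grip force at its end. only (a regular expression) keeps the lines of the reply that match it, lines (a string "A,B") keeps lines A to B, and quiet returns only ok. Input that does not fit is refused with a message, and nothing moves.
- ctrl.get_state(): the state, without advancing time (a new reading comes with each control period).
- camrig.get_image(name): name is "scene" or "top"; returns the picture (420x560x3 uint8, red, green, blue); there is no depth.
- camrig.camera_model(name): a dict with "vertical_fov" (degrees; the focal length in pixels is half the picture's height over the tangent of half this angle, whatever the lens; pixels are square), "cx", "cy" (the principal point, pixels), "k1" (the pictures are not rectified: a ray, as slopes to the right and down, at radius r is drawn at 1 + k1 r^2 times it, then the intrinsics apply), "rvec" (rotation vector, rad) and "tvec" (3), from world to camera coordinates, as OpenCV has them. Camera axes: x right, y down, z forward; pixel columns grow to the right and rows downward; lengths in m; the calibration is good to about 2 mm. A picture is of the moment at which its call begins. camera_model takes no time and is no camera call.
- ctrl.close_job(): hands the job in; it is judged then, once.
The state is a dict: "time": time; "joint_positions": joint angles; "qd": joint speeds; "joint_torque": joint torques, N m; "position": TCP position; "tool_rot": TCP orientation; "ft_force": force on the tool from outside, world axes, zero at the start; "torque": the same for the moment, N m; "grip_width": opening from 0.0 (shut) to 1.0 (fully open); "grip_force": force on a finger pad.
Only numpy, scipy, OpenCV 4.12 (cv2) and the standard library are available. Lean on these libraries where they do the work, as an engineer would, in place of code of your own. Each camera call takes 0.05 s, during which the arm holds its last target. There are 200 camera calls.

## Working session

There is one attempt and no reset: what is moved stays moved. The work goes in short steps, Python scripts to look and compute and a tool call to move; the robot and the scene stay as the last step left them, time stands still between calls to the robot, and variables do not carry over. Pictures are saved under pics/ and viewed, at most 12 in all, crops included, and the job is handed in when it is done.

```bash
ls; mkdir -p pics
```

Run:
```python
from bench import ctrl, camrig
import cv2,numpy as np
for n in("scene","top"):
    im=camrig.get_image(n); cv2.imwrite(f"pics/{n}0.png",im[:,:,::-1]); np.save(f"{n}0.npy",im)
    m=camrig.camera_model(n);print(n,m); 
    R=cv2.Rodrigues(np.array(m["rvec"],float))[0];print(-R.T@np.array(m["tvec"]).ravel())
s=ctrl.get_state();print(s)
```

```text
bench.py
pics
scene {'vertical_fov': 50.44966007082816, 'cx': 288.1209060548281, 'cy': 206.6694602974097, 'k1': 0.03306559655488954, 'rvec': array([ 2.00665732,  1.13602363, -0.52244818]), 'tvec': array([-0.29918124, -0.27266436,  1.26855311])}
[ 1.13900372 -0.35558005  0.59102928]
top {'vertical_fov': 47.65473343059439, 'cx': 284.71359461761614, 'cy': 207.01650303418836, 'k1': -0.14270190710817707, 'rvec': array([ 2.16445763, -2.10227275,  0.2372008 ]), 'tvec': array([-0.04348194,  0.59913882,  0.90288059])}
[ 4.16203954e-01 -5.29222805e-04  1.00141168e+00]
{'time': 0.1, 'joint_positions': array([ 1.19911686,  0.32174812, -0.07007444,  1.45151701,  0.02262642,
        1.37078097, -0.05690477]), 'qd': array([ 5.52007493e-04,  7.99009414e-05, -1.04652311e-03, -2.09782168e-03,
        1.11658677e-03, -2.11920988e-05, -5.46002701e-04]), 'joint_torque': array([ 2.35520401e-04, -4.92573380e+01, -4.05558860e-01, -3.13397849e+01,
       -6.41077501e-02,  3.95067735e-02,  5.58454326e-05]), 'position': array([ 0.24434645, -0.60181544,  0.22158936]), 'tool_rot': array([-3.08174527e+00, -6.01949202e-01,  6.84574621e-04]), 'ft_force': array([-0.2267024 ,  0.96103264, -0.43630106]), 'torque': array([ 0.05770116, -0.0181954 ,  0.05039473]), 'grip_force': 0.0, 'grip_width': 1.0005118250694272}
```

View pics/scene0.png

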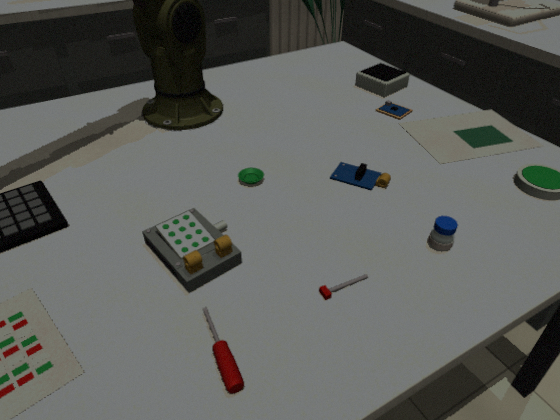

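View pics/top0.png

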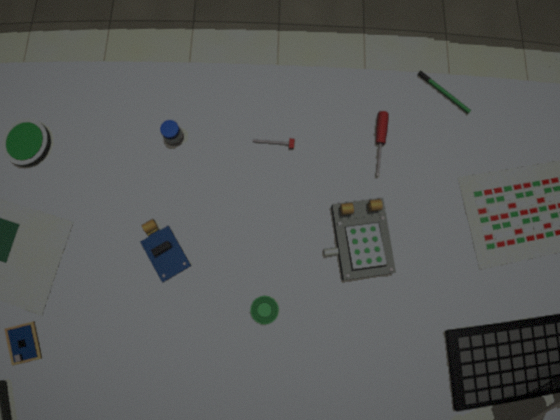

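The pictures show the stage on the right (top view about 363,240; knuckles at 346,209 and 375,205) and the flap on the left (top about 165,253; knuckle 150,227). The dish is near 264,309. A small knob sticks out of the stage's left side. Next I measure by colour.

Create h.py:
```python
import cv2,numpy as np
from bench import ctrl, camrig
def cam(n):
    m=camrig.camera_model(n);f=210/np.tan(np.radians(m["vertical_fov"])/2)
    K=np.array([[f,0,m["cx"]],[0,f,m["cy"]],[0,0,1]]);D=np.array([m["k1"],0,0,0.])
    r=np.array(m["rvec"],float);t=np.array(m["tvec"],float).ravel();R=cv2.Rodrigues(r)[0]
    return K,D,R,t
def rays(n,px):
    K,D,R,t=cam(n);u=cv2.undistortPoints(np.array(px,float).reshape(-1,1,2),K,D)[:,0]
    return -R.T@t,np.c_[u,np.ones(len(u))]@R
def plane(n,px,z):
    c,d=rays(n,px);return c+d*((z-c[2])/d[:,2])[:,None]
def tri(p,q):  # scene px, top px
    c1,d1=rays("scene",[p]);c2,d2=rays("top",[q]);d1=d1[0];d2=d2[0]
    s=np.linalg.lstsq(np.c_[d1,-d2],c2-c1,rcond=None)[0]
    a=c1+s[0]*d1;b=c2+s[1]*d2;return (a+b)/2,np.linalg.norm(a-b)
def proj(n,P):
    K,D,R,t=cam(n);return cv2.projectPoints(np.array(P,float).reshape(-1,1,3),cv2.Rodrigues(R)[0],t,K,D)[0][:,0]
def mask(im,lo,hi,box):
    h=cv2.cvtColor(im,cv2.COLOR_RGB2HSV);m=cv2.inRange(h,lo,hi);k=np.zeros_like(m);x0,y0,x1,y1=box
    k[y0:y1,x0:x1]=m[y0:y1,x0:x1];return k
def blobs(m,amin=8):
    n,l,s,c=cv2.connectedComponentsWithStats(m);return [(s[i,4],c[i].round(2),l==i) for i in range(1,n) if s[i,4]>=amin]
```

Run:
```python
from h import *
S=np.load("scene0.npy");T=np.load("top0.npy")
for nm,im,bs in(("scene",S,((130,195,260,300),(320,150,400,200))),("top",T,((310,185,410,290),(130,210,200,290)))):
    h=cv2.cvtColor(im,cv2.COLOR_RGB2HSV)
    for b in bs:
        for c,lo,hi in(("brass",(8,90,60),(28,255,255)),("green",(45,80,50),(85,255,255)),("blue",(95,100,30),(125,255,255)),("black",(0,0,0),(180,255,38)),("white",(0,0,135),(180,50,255))):
            for a,cc,l in blobs(mask(im,lo,hi,b)):
                r=cv2.minAreaRect(np.argwhere(l)[:,::-1].astype(np.float32));print(nm,c,a,cc,np.round(r[0],1),np.round(r[1],1),round(r[2],1))
big=lambda im,b:cv2.resize(im[b[1]:b[3],b[0]:b[2],::-1],(380,290),interpolation=cv2.INTER_CUBIC)
A=np.vstack([np.hstack([big(S,(130,195,260,294)),big(S,(315,145,405,213))]),np.hstack([big(T,(300,190,420,281)),big(T,(115,210,215,286))])])
cv2.imwrite("pics/crop1.png",A)
```

```text
scene brass 143 [223.31 240.96] [223.2 241. ] [11.  14.1] 66.0
scene brass 12 [216.33 246.83] [216.5 247. ] [4.9 2.1] 45.0
scene brass 172 [192.78 257.38] [191.9 257.8] [11.2 17.9] 63.4
scene green 22 [185.41 216.68] [185.5 217. ] [4. 5.] 90.0
scene green 21 [175.52 221.38] [175.5 221.5] [4.2 4.2] 45.0
scene green 22 [191.86 224.  ] [192. 224.] [4.2 4.2] 45.0
scene green 25 [165.56 226.08] [165.5 226. ] [4. 5.] 90.0
scene green 22 [181.64 228.68] [181.5 229. ] [4. 5.] 90.0
scene green 25 [198.4  231.24] [198.5 231. ] [4. 5.] 90.0
scene green 23 [171.52 233.74] [171.5 234. ] [4. 5.] 90.0
scene green 25 [188.4  236.24] [188.5 236. ] [4. 5.] 90.0
scene green 25 [204.76 238.8 ] [204.5 239. ] [4. 5.] 90.0
scene green 23 [177.74 241.39] [177.5 241. ] [4. 5.] 90.0
scene green 25 [194.8  244.12] [194.8 244.3] [4.2 4.9] 45.0
scene green 25 [184.4  249.24] [184.5 249. ] [4. 5.] 90.0
scene black 33 [162.24 237.94] [163.6 239.4] [22.7  1.7] 48.8
scene black 881 [196.96 268.83] [188.2 266.8] [99.6 47.1] 11.3
scene black 8 [222.38 250.38] [222.3 250.6] [1.3 4.5] 63.4
scene black 34 [196.09 266.32]
[... 672 characters left out ...]
5] 45.0
top green 16 [364.69 239.88] [364.5 240. ] [3.5 3.5] 45.0
top green 15 [376.6 248.4] [376.5 248.5] [3. 3.] 90.0
top green 17 [366.59 250.12] [366.5 250. ] [4. 3.] 90.0
top green 15 [356.6 251.4] [356.5 251.5] [3. 3.] 90.0
top green 17 [378.65 259.  ] [378.5 259. ] [3.5 3.5] 45.0
top green 15 [368.6 260.4] [368.5 260.5] [3. 3.] 90.0
top green 16 [358.44 261.75] [358.5 262. ] [4. 3.] 90.0
top black 11 [336.45 241.  ] [336.4 241. ] [10.   0.8] 80.5
top black 13 [340.54 267.  ] [340.6 267. ] [12.   0.8] 81.9
top brass 138 [149.67 226.64] [149.8 227. ] [11.4 13. ] 60.3
top blue 1273 [165.38 253.64] [164.7 253. ] [46.8 32.3] 60.9
top black 156 [161.28 248.59] [161.5 248.4] [ 8.1 20.1] 59.0
```

View pics/crop1.png

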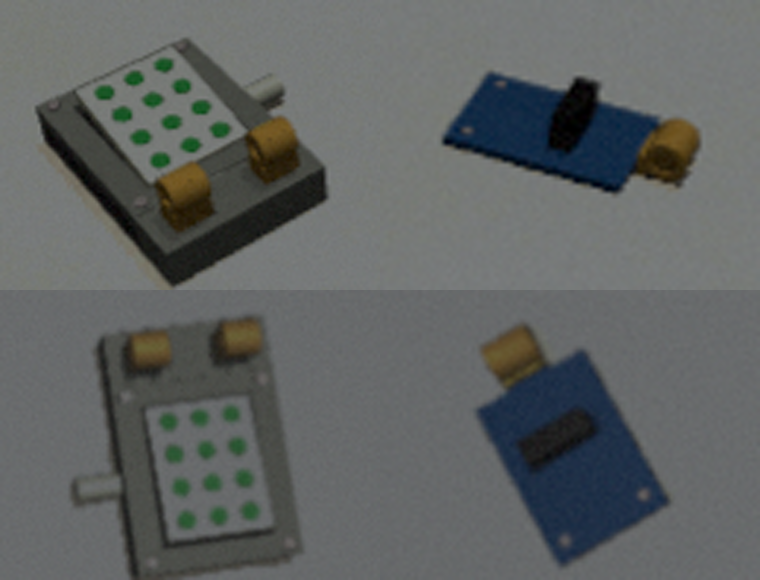

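The crops show the tray's 3x4 dots, the two stage knuckles, four screw heads on the frame's top, and the flap with its black grip and two screw heads. I'll triangulate all of these.

Create m0.py:
```python
from h import *
np.set_printoptions(precision=4,suppress=True)
S=np.load("scene0.npy");T=np.load("top0.npy")
def dots(im,b): return np.array([c for a,c,l in blobs(mask(im,(45,80,50),(85,255,255),b))])
P=[]
ds=dots(S,(130,195,260,300));dt=dots(T,(310,185,410,290))
for q in dt:
    p0=proj("scene",plane("top",[q],0.036))[0];p=ds[np.argmin(np.linalg.norm(ds-p0,axis=1))];X,e=tri(p,q);P.append(np.r_[X,e])
P=np.array(P);print("dots err",P[:,3].max()*1e3);C=P[:,:3].mean(0);u,s,v=np.linalg.svd(P[:,:3]-C)
n=v[2]*np.sign(v[2,2]);print("dot centre",C,"normal",n,"tilt",np.arccos(n[2]))
d=v[0]*np.sign(v[0,0]);print("yaw tray",np.arctan2(d[1],d[0]),"extent",np.ptp((P[:,:3]-C)@v.T,axis=0))
# knuckles
K=[tri(p,q) for p,q in(((222.8,241.4),(375.66,204.36)),((192.78,257.38),(347.19,207.88)))];print("knuckles tri",K)
k=[(375.66,204.36),(347.19,207.88)]
kp=plane("top",[k[1],k[0]],0.052);print("k plane",kp,np.linalg.norm(kp[0]-kp[1]),"yaw",np.arctan2(*( -(kp[0]-kp[1])[:1]), (kp[0]-kp[1])[1]),"mid",kp.mean(0))
# screws: local brightest points
def bright(im,p,r=4):
    g=cv2.GaussianBlur(im.astype(np.float32).mean(2),(0,0),.8);x,y=np.round(p).astype(int)
    w=g[y-r:y+r+1,x-r:x+r+1];yy,xx=np.mgrid[y-r:y+r+1,x-r:x+r+1];i=np.unravel_index(w.argmax(),w.shape)
    ww=np.clip(w-np.median(w)-.3*(w.max()-np.median(w)),0,None)*((yy-yy[i])**2+(xx-xx[i])**2<=6);return np.array([(ww*xx).sum(),(ww*yy).sum()])/ww.sum()
ct=lambda x,y:(300+x*120/380,190+(y-290)*91/290);cs=lambda x,y:(130+x*130/380,195+y*99/290)
Q=[]
for a,b in(((127,397),(141,202)),((152,563),None),((290,543),(55,104)),((263,380),None)):
    q=bright(T,ct(*a));Q.append(plane("top",[q],.030)[0]);print("screw",q,Q[-1])
Q=np.array(Q);print("screw centre",Q.mean(0),"sides",np.linalg.norm(Q-np.roll(Q,1,0),axis=1))
e=Q[0]+Q[3]-Q[1]-Q[2];f=Q[0]+Q[1]-Q[2]-Q[3];print("yaw",np.arctan2(e[1],e[0]),np.arctan2(-f[0],f[1]))
for a in((55,104),(185,45),(141,202)):
    p=bright(S,cs(*a));print("scene screw",p,plane("scene",[p],.03)[0])
# flap
b=(130,210,200,290);m=mask(T,(95,100,30),(125,255,255),b)|mask(T,(0,0,0),(180,255,45),b)
m=cv2.morphologyEx(m,cv2.MORPH_CLOSE,np.ones((3,3)));cn=max(cv2.findContours(m,0,1)[0],key=cv2.contourArea);r=cv2.minAreaRect(cn)
bp=cv2.boxPoints(r);F=plane("top",bp,.006);print("plate",r,F,"c",F.mean(0),np.linalg.norm(F-np.roll(F,1,0),axis=1))
kf=plane("top",[(149.67,226.64)],.012)[0];print("fk",kf,tri((383.95,177.2),(149.67,226.64)))
g=plane("top",[(161.4,248.5)],.028)[0];print("grip",g,tri((360.15,171.97),(161.4,248.5)),"yaw k-plate",np.arctan2(*(kf-F.mean(0))[[1,0]]),"k-grip",np.linalg.norm((kf-g)[:2]))
```

```bash
python3 m0.py
```

```text
dots err 1.0032711632432578
dot centre [ 0.5303 -0.1945  0.0389] normal [0.1488 0.0269 0.9885] tilt 0.15178421846928794
yaw tray 0.1543610376231125 extent [0.0664 0.0425 0.0003]
knuckles tri [(array([ 0.6172, -0.1835,  0.0833]), np.float64(0.05039551221961232)), (array([ 0.5997, -0.1812,  0.031 ]), np.float64(0.049818485495387956))]
k plane [[ 0.6037 -0.1542  0.052 ]
 [ 0.613  -0.2135  0.052 ]] 0.06001067782628216 yaw 0.15555287313720526 mid [ 0.6084 -0.1838  0.052 ]
screw [339.6127 223.0284] [ 0.5754 -0.1419  0.03  ]
screw [347.6028 275.0313] [ 0.4682 -0.1591  0.03  ]
screw [395.6539 266.3853] [ 0.488  -0.2595  0.03  ]
screw [386.7201 214.9494] [ 0.5956 -0.2418  0.03  ]
screw centre [ 0.5318 -0.2006  0.03  ] sides [0.102  0.1086 0.1024 0.109 ]
yaw 0.1610648530680926 0.1970768783540667
scene screw [145.8622 227.636 ] [ 0.4711 -0.2493  0.03  ]
scene screw [195.7663 206.761 ] [ 0.4598 -0.1456  0.03  ]
scene screw [177.4478 263.0734] [ 0.5876 -0.2313  0.03  ]
plate ((164.6697998046875, 252.90565490722656), (47.107364654541016, 32.34381866455078), 60.945396423339844) [[0.529  0.2786 0.006 ]
 [0.5646 0.2204 0.006 ]
 [0.4794 0.1665 0.006 ]
 [0.4446 0.2239 0.006 ]] c [0.5044 0.2223 0.006 ] [0.1006 0.0682 0.1009 0.0671]
fk [0.5578 0.2565 0.012 ] (array([0.5583, 0.2569, 0.0187]), np.float64(0.004864630580945009))
grip [0.511  0.2245 0.028 ] (array([0.5127, 0.2282, 0.0159]), np.float64(0.0019870496575666793)) yaw k-plate 0.5695507981524311 k-grip 0.05672969371893399
```

Add to h.py:
```python
def go(x,y,z,yaw):
    """shift and turn (tool axes) from the measured pose to TCP x,y,z with tool y axis along world yaw (mod pi)"""
    s=ctrl.get_state();R=cv2.Rodrigues(np.array(s["tool_rot"]))[0];p=np.array(s["position"])
    d=R.T@(np.array([x,y,z])-p);ty=np.arctan2(R[1,1],R[0,1]);dy=(yaw-ty+np.pi/2)%np.pi-np.pi/2
    print("pos",p.round(4),"ty",round(ty,4),"tilt",R[:,2].round(3),"j7",round(s["joint_positions"][6],3),"F",np.array(s["ft_force"]).round(1),"w",round(s["grip_width"],3),"gf",round(s["grip_force"],1),"t",s["time"])
    print("move",d.round(4),"turn",round(-dy,3),"or",round(-dy+np.pi*np.sign(dy),3))
```

Run:
```python
from h import *
print(tri((222.8,241.4),(347.19,207.88)),tri((192.78,257.38),(375.66,204.36)))
go(.490,-.2024,.10,.155+np.pi/2)
go(.490,-.2024,.10,.155)
```

```text
(array([ 0.60334246, -0.1525923 ,  0.05596636]), np.float64(0.002052989900777766)) (array([ 0.61268279, -0.21160652,  0.05552928]), np.float64(0.002258271630810329))
pos [ 0.2443 -0.6018  0.2216] ty -1.185 tilt [-0.001  0.001 -1.   ] j7 -0.057 F [-0.2  1.  -0.4] w 1.001 gf 0.0 t 0.1
move [ 0.3779 -0.2774  0.122 ] turn 0.231 or -2.911
pos [ 0.2443 -0.6018  0.2216] ty -1.185 tilt [-0.001  0.001 -1.   ] j7 -0.057 F [-0.2  1.  -0.4] w 1.001 gf 0.0 t 0.1
move [ 0.3779 -0.2774  0.122 ] turn -1.34 or 1.802
```

The rows are not in the units I measure in: shifts go in shares of 0.8 m and turns go in shares of 360 degrees. I convert before sending: 0.3807 m / 0.8 = 0.4759, -0.2768 m / 0.8 = -0.346, 0.231 rad / 6.2832 = 0.0368.

>>> step_hand(rows=[[[0.0625,-0.0438,0,0.008,0],[0.125,-0.0875,0,0.0159,0],[0.175,-0.125,0,0.0239,0],[0.225,-0.1625,0.0125,0.0368,0],[0.275,-0.2,0.025,0.0368,0],[0.325,-0.2375,0.0375,0.0368,0],[0.375,-0.275,0.0625,0.0368,0],[0.425,-0.3088,0.0875,0.0368,0],[0.4759,-0.346,0.1125,0.0368,0],[0.4759,-0.346,0.1625,0.0368,0],[0.4759,-0.346,0.1875,0.0368,0],[0.4759,-0.346,0.1875,0.0368,0],[0.4759,-0.346,0.1875,0.0368,0],[0.4759,-0.346,0.1875,0.0368,0]]], grip_n=30)

```text
time: 1.5
position: [0.4939, -0.2043, 0.0744]
tool_rot: [3.131, 0.24, 0.004]
ft_force: [0.2, 0.5, -0.2]
grip_width: 0.005
grip_force: 0.0
```

```bash
python3 -c "
from h import *
go(.4928,-.2019,.047,.155+np.pi/2)
S=camrig.get_image('scene');cv2.imwrite('pics/p1.png',cv2.resize(S[120:320,100:380,::-1],(784,560)))"
```

```text
pos [ 0.4939 -0.2043  0.0744] ty -1.418 tilt [ 0.002 -0.002 -1.   ] j7 -1.153 F [ 0.2  0.5 -0.2] w 0.005 gf 0.0 t 1.5
move [-0.0008 -0.0026  0.0274] turn -0.002 or 3.139
```

View pics/p1.png

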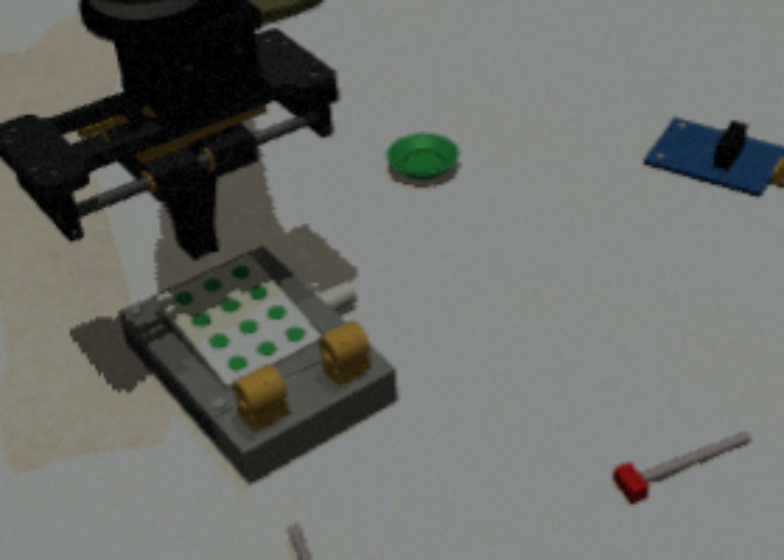

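The shut fingers hang over the tray's raised -x edge (tip at crop 205,250), clear of everything else. Pressing down slowly.

In the tool's units: 0.04 m / 0.8 = 0.05, 0.03 m / 0.8 = 0.0375.

>>> step_hand(rows=[[[0,-0.0033,0.025,0,0],[0,-0.0033,0.0338,0,0],[0,-0.0033,0.0375,0,0],[0,-0.0033,0.0413,0,0],[0,-0.0033,0.045,0,0],[0,-0.0033,0.0475,0,0],[0,-0.0033,0.05,0,0],[0,-0.0033,0.05,0,0],[0,-0.0033,0.05,0,0]]])

```text
time: 2.45
position: [0.4933, -0.1998, 0.0325]
tool_rot: [-3.132, -0.243, -0.002]
ft_force: [-1.0, -0.2, 0.9]
grip_width: 0.004
grip_force: 0.6
```

In the tool's units: 0.003 m / 0.8 = 0.0038, 0.002 m / 0.8 = 0.0025.

>>> step_hand(rows=[[[0,0,0.0025,0,0],[0,0,0.0038,0,0],[0,0,0.0038,0,0]]])

```text
time: 2.75
position: [0.4934, -0.1998, 0.0323]
tool_rot: [3.131, 0.243, 0.0]
ft_force: [-8.5, 1.2, 21.5]
grip_width: 0.007
grip_force: 10.9
```

>>> step_hand(rows=[[[0,0,0.0025,0,0],[0,0,0.0038,0,0],[0,0,0.0038,0,0]]])

```text
time: 3.05
position: [0.4934, -0.1998, 0.0322]
tool_rot: [3.131, 0.243, -0.001]
ft_force: [-15.4, 5.3, 43.6]
grip_width: 0.007
grip_force: 21.2
```

The reading shows the tray bottomed out: TCP z is 32 mm and the force rises to 44 N. Lifting off.

In the tool's units: -0.15 m / 0.8 = -0.1875, -0.12 m / 0.8 = -0.15.

>>> step_hand(rows=[[[0,0,-0.0038,0,0],[0,0,-0.0375,0,0],[0,0,-0.1,0,0],[0,0,-0.15,0,0],[0,0,-0.1875,0,0],[0,0,-0.1875,0,0]]])

```text
time: 3.65
position: [0.4963, -0.2002, 0.1814]
tool_rot: [3.128, 0.244, 0.014]
ft_force: [-0.1, -0.2, -0.3]
grip_width: 0.006
grip_force: 0.0
```

```bash
python3 -c "
from h import *
go(.5125,.2278,.12,.5695)"
```

```text
pos [ 0.4963 -0.2002  0.1814] ty -1.4152 tilt [ 0.009 -0.003 -1.   ] j7 -1.119 F [-0.1 -0.2 -0.3] w 0.006 gf 0.0 t 3.65
move [ 0.0819 -0.4206  0.0601] turn 1.157 or -1.985
```

In the tool's units: -0.4206 m / 0.8 = -0.5258, -0.379 m / 0.8 = -0.4738, -1.985 rad / 6.2832 = -0.3159.

>>> step_hand(rows=[[[0.01,-0.0525,0,-0.0223,0.5],[0.02,-0.105,0,-0.0446,0.5],[0.0313,-0.1575,0,-0.0668,0.5],[0.0413,-0.21,0,-0.0891,0.5],[0.0513,-0.2625,0,-0.1114,0.5],[0.0613,-0.315,0,-0.1337,0.5],[0.0713,-0.3688,0,-0.156,0.5],[0.0825,-0.4213,0,-0.1783,0.5],[0.0925,-0.4738,0.0125,-0.2005,0.5],[0.1024,-0.5258,0.0375,-0.2228,0.5],[0.1024,-0.5258,0.075,-0.2467,0.5],[0.1024,-0.5258,0.075,-0.2706,0.5],[0.1024,-0.5258,0.075,-0.2944,0.5],[0.1024,-0.5258,0.075,-0.3159,0.5],[0.1024,-0.5258,0.075,-0.3159,0.5],[0.1024,-0.5258,0.075,-0.3159,0.5],[0.1024,-0.5258,0.075,-0.3159,0.5],[0.1024,-0.5258,0.075,-0.3159,0.5]]])

```text
time: 5.45
position: [0.5087, 0.2283, 0.1164]
tool_rot: [-1.51, -2.755, 0.0]
ft_force: [-0.4, 1.1, -0.7]
grip_width: 0.497
grip_force: 0.0
```

Run:
```python
from h import *
np.set_printoptions(precision=4,suppress=True)
go(.5125,.2278,.04,.5695)
S=camrig.get_image("scene");T=camrig.get_image("top");np.save("scene1.npy",S);np.save("top1.npy",T)
G=lambda im,b:np.array([c for a,c,l in blobs(mask(im,(45,80,50),(85,255,255),b))])
ds=G(S,(130,195,260,300));dt=G(T,(310,185,410,290));P=[]
for q in dt:
    p0=proj("scene",plane("top",[q],0.032))[0];P.append(tri(ds[np.argmin(np.linalg.norm(ds-p0,axis=1))],q)[0])
P=np.array(P);C=P.mean(0);v=np.linalg.svd(P-C)[2];print(len(P),C,"normal",v[2],"yaw",np.arctan2(v[0,1],v[0,0]))
cv2.imwrite('pics/p2.png',cv2.resize(S[110:300,140:440,::-1],(784,497)))
```

```text
pos [0.5087 0.2283 0.1164] ty 0.5677 tilt [-0. -0. -1.] j7 -0.112 F [-0.4  1.1 -0.7] w 0.497 gf 0.0 t 5.45
move [-0.0025  0.003   0.0764] turn -0.002 or 3.14
12 [ 0.5307 -0.1945  0.0323] normal [-0.0021  0.0045 -1.    ] yaw -2.9812527564057287
```

View pics/p2.png

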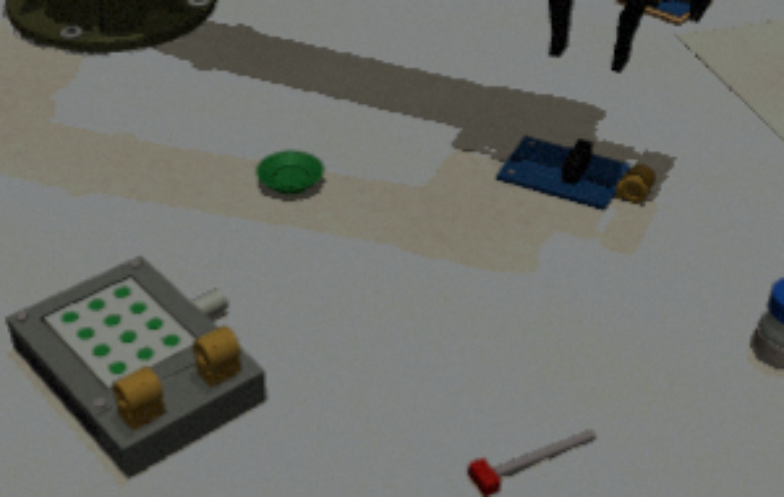

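The tray is now level (0.005 rad) with its dots at z = 32.3 mm, so it is seated. The open fingers hang above the flap, which has not moved. Descending onto the grip.

In the tool's units: 0.106 m / 0.8 = 0.1325, 0.103 m / 0.8 = 0.1288.

>>> step_hand(rows=[[[-0.0031,0.0038,0.0375,0,0.5],[-0.0031,0.0038,0.075,0,0.5],[-0.0031,0.0038,0.1,0,0.5],[-0.0031,0.0038,0.1125,0,0.5],[-0.0031,0.0038,0.1225,0,0.5],[-0.0031,0.0038,0.1288,0,0.5],[-0.0031,0.0038,0.1325,0,0.5],[-0.0031,0.0038,0.1325,0,0.5],[-0.0031,0.0038,0.1325,0,0.5]]])

```text
time: 6.45
position: [0.5131, 0.2279, 0.0111]
tool_rot: [1.508, 2.755, 0.001]
ft_force: [-0.2, 0.3, 1.1]
grip_width: 0.502
grip_force: 0.0
```

```bash
python3 -c "
from h import *
go(.5125,.2278,.0095,.5695)"
```

```text
pos [0.5131 0.2279 0.0111] ty 0.569 tilt [ 0.001  0.    -1.   ] j7 -0.204 F [-0.2  0.3  1.1] w 0.502 gf 0.0 t 6.45
move [ 0.0002 -0.0006  0.0016] turn -0.001 or 3.141
```

In the tool's units: -0.11 m / 0.8 = -0.1375, -0.09 m / 0.8 = -0.1125.

>>> step_hand(rows=[[[0,0,0.0013,0,0],[0,0,0.0013,0,0],[0,0,0.0013,0,0],[0,0,0.0013,0,0],[0,0,0.0013,0,0],[0,0,0.0013,0,0],[0,0,0.0013,0,0],[0,0,0.0013,0,0],[0,0,-0.0125,0,0],[0,0,-0.0375,0,0],[0,0,-0.075,0,0],[0,0,-0.1125,0,0],[0,0,-0.1375,0,0],[0,0,-0.1375,0,0],[0,0,-0.1375,0,0]]], grip_n=40)

```text
time: 7.95
position: [0.5125, 0.2274, 0.1204]
tool_rot: [1.509, 2.755, -0.001]
ft_force: [-0.1, -1.5, -2.2]
grip_width: 0.156
grip_force: 40.0
```

Run:
```python
from h import *
np.set_printoptions(precision=4,suppress=True)
# flap_bore target: stage_bore mid; grip target = bore - 55 mm along stage x
g=np.array([.6084,-.1838])-.055*np.array([np.cos(.156),np.sin(.156)]);print(g)
go(g[0],g[1],.12,.156)
S=camrig.get_image("scene");T=camrig.get_image("top")
cv2.imwrite('pics/p3.png',np.hstack([cv2.resize(S[90:230,300:440,::-1],(400,400)),cv2.resize(T[190:300,110:220,::-1],(400,400))]))
```

```text
[ 0.5541 -0.1923]
pos [0.5125 0.2274 0.1204] ty 0.5689 tilt [ 0.    -0.001 -1.   ] j7 -0.108 F [-0.1 -1.5 -2.2] w 0.156 gf 40.0 t 7.95
move [-0.3761 -0.1911  0.0006] turn 0.413 or -2.729
```

View pics/p3.png

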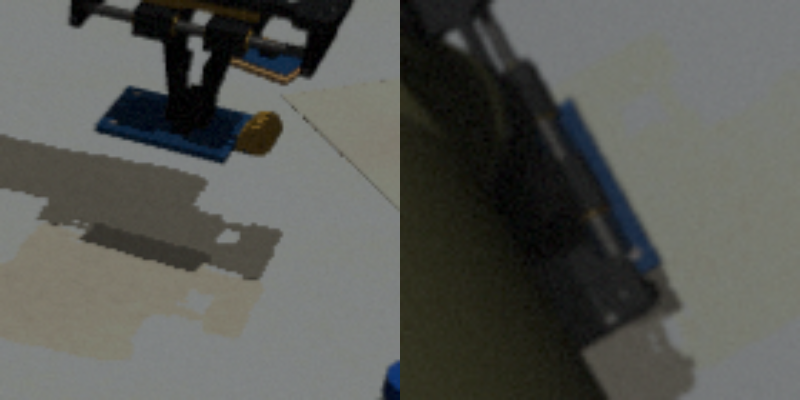

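The flap is held level at the gripper (width 13.6 mm, 40 N) and the scene view shows it clear of the table. The arm hides it from the top camera. Carrying it to a hover above the stage.

In the tool's units: -0.3761 m / 0.8 = -0.4701, -0.373 m / 0.8 = -0.4663, 0.413 rad / 6.2832 = 0.0657.

>>> step_hand(rows=[[[-0.025,-0.0125,0,0.0048,0],[-0.0625,-0.0313,0,0.0095,0],[-0.1125,-0.0575,0,0.0159,0],[-0.1625,-0.0825,0,0.0239,0],[-0.2125,-0.1075,0,0.0318,0],[-0.2625,-0.1338,0,0.0398,0],[-0.3125,-0.1588,0,0.0477,0],[-0.3625,-0.1838,0,0.0541,0],[-0.4,-0.2038,0,0.0589,0],[-0.4375,-0.2225,0,0.0637,0],[-0.4563,-0.2325,0,0.0657,0],[-0.4663,-0.2375,0,0.0657,0],[-0.4701,-0.2389,0,0.0657,0],[-0.4701,-0.2389,0,0.0657,0],[-0.4701,-0.2389,0.025,0.0657,0],[-0.4701,-0.2389,0.0375,0.0657,0],[-0.4701,-0.2389,0.0375,0.0657,0],[-0.4701,-0.2389,0.0375,0.0657,0]]])

```text
time: 9.85
position: [0.5545, -0.1911, 0.0907]
tool_rot: [-2.04, -2.389, -0.0]
ft_force: [0.1, -0.1, -1.6]
grip_width: 0.159
grip_force: 40.0
```

Run:
```python
from h import *
np.set_printoptions(precision=4,suppress=True)
go(.5541,-.1923,.0501,.156)
S=camrig.get_image("scene");T=camrig.get_image("top");np.save("scene2.npy",S);np.save("top2.npy",T)
for n,im,b in(("scene",S,(130,160,280,300)),("top",T,(310,150,420,290))):
    for a,c,l in blobs(mask(im,(8,90,40),(28,255,255),b)): print(n,a,c,cv2.boundingRect(np.argwhere(l)[:,::-1].astype(np.int32)))
print("flap bore should be at scene px",proj("scene",[[.6084,-.1838,.052+.04]]),proj("top",[[.6084,-.1838,.052+.04]]))
cv2.imwrite('pics/p4.png',np.hstack([cv2.resize(S[160:300,130:270,::-1],(400,400)),cv2.resize(T[160:290,300:430,::-1],(400,400))]))
```

```text
pos [ 0.5545 -0.1911  0.0907] ty 0.1574 tilt [-0.  0. -1.] j7 0.275 F [ 0.1 -0.1 -1.6] w 0.159 gf 40.0 t 9.85
move [-0.0011 -0.0005  0.0406] turn 0.001 or -3.14
scene 18 [202.72 175.17] (200, 172, 7, 7)
scene 23 [159.96 179.96] (158, 177, 7, 8)
scene 32 [176.97 195.28] (174, 192, 8, 9)
scene 253 [205.38 233.01] (195, 224, 22, 19)
scene 301 [222.71 245.6 ] (214, 235, 19, 23)
scene 332 [192.64 261.47] (183, 250, 20, 24)
top 13 [370.23 198.77] (369, 197, 4, 4)
top 115 [346.43 208.48] (341, 204, 13, 11)
flap bore should be at scene px [[204.4382 233.9408]] [[365.3134 202.1949]]
```

View pics/p4.png

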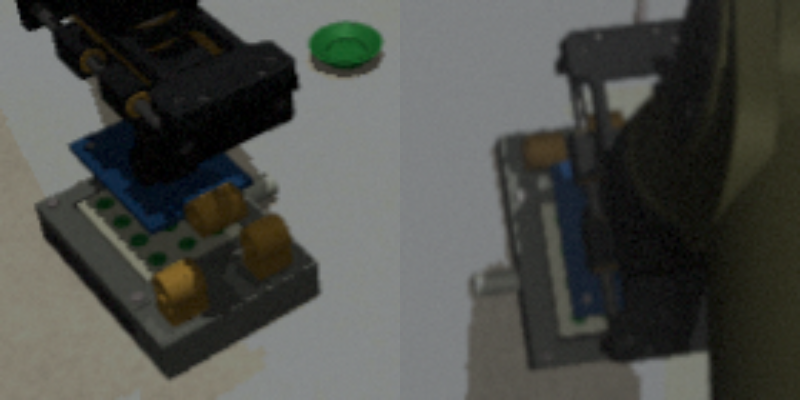

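The flap hovers with its knuckle at scene (205,233), where (204,234) was expected, and the stage rings at (223,246) and (193,261) on either side. Lowering.

In the tool's units: 0.039 m / 0.8 = 0.0488, -0.0004 m / 0.8 = -0.0005.

>>> step_hand(rows=[[[0.0004,-0.0005,0.01,0,0],[0.0004,-0.0005,0.02,0,0],[0.0004,-0.0005,0.03,0,0],[0.0004,-0.0005,0.0375,0,0],[0.0004,-0.0005,0.0438,0,0],[0.0004,-0.0005,0.0475,0,0],[0.0004,-0.0005,0.0488,0,0],[0.0004,-0.0005,0.0488,0,0],[0.0004,-0.0005,0.0488,0,0],[0.0004,-0.0005,0.0488,0,0]]])

```text
time: 10.95
position: [0.5541, -0.1919, 0.0519]
tool_rot: [2.041, 2.387, 0.0]
ft_force: [-0.2, -0.1, -1.0]
grip_width: 0.156
grip_force: 40.0
```

Run:
```python
from h import *
np.set_printoptions(precision=4,suppress=True)
go(.5542,-.1915,.0501,.156)
S=camrig.get_image("scene");T=camrig.get_image("top");np.save("scene3.npy",S);np.save("top3.npy",T)
for n,im,b in(("scene",S,(170,200,280,300)),("top",T,(310,180,420,290))):
    for a,c,l in blobs(mask(im,(8,90,40),(28,255,255),b)): print(n,a,c,cv2.boundingRect(np.argwhere(l)[:,::-1].astype(np.int32)))
print("bore",proj("scene",[[.6085,-.183,.052]]),proj("top",[[.6085,-.183,.052]]))
g=lambda im:np.clip(im[:,:,::-1].astype(float)*1.7,0,255).astype(np.uint8)
cv2.imwrite('pics/p5.png',np.hstack([cv2.resize(g(S)[215:285,165:255],(514,400),interpolation=cv2.INTER_CUBIC),cv2.resize(g(T)[190:240,335:370],(280,400),interpolation=cv2.INTER_CUBIC)]))
```

```text
pos [ 0.5541 -0.1919  0.0519] ty 0.156 tilt [ 0.001 -0.    -1.   ] j7 0.251 F [-0.2 -0.1 -1. ] w 0.156 gf 40.0 t 10.95
move [0.0004 0.0001 0.0018] turn -0.0 or 3.142
scene 26 [179.77 214.85] (177, 212, 8, 8)
scene 834 [206.87 252.94] (183, 235, 50, 39)
top 24 [367.04 202.67] (365, 201, 6, 5)
top 119 [346.13 208.38] (340, 203, 13, 12)
top 8 [417.12 216.38] (416, 215, 4, 4)
top 10 [417.4 222.3] (416, 220, 4, 5)
bore [[207.2915 251.1786]] [[361.0849 206.0371]]
```

View pics/p5.png

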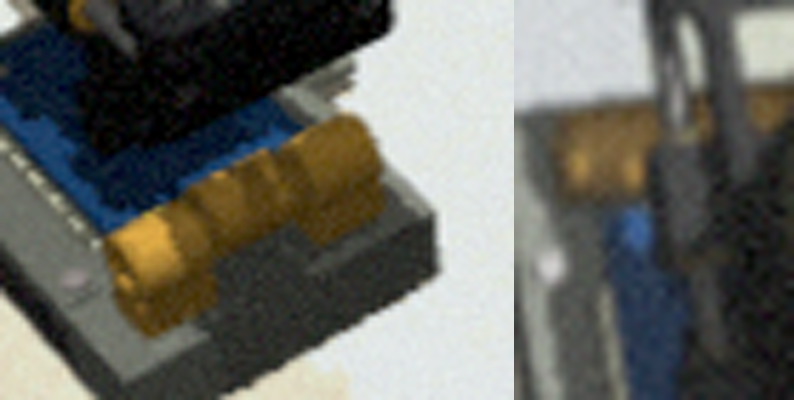

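The flap's knuckle lies between the two rings without contact. I'll quantify the alignment from the sub-pixel upper brass edges in both views.

Create edge.py:
```python
from h import *
import sys
def up(im,cols,r0,r1):
    b=cv2.GaussianBlur((im[:,:,0].astype(np.float32)-im[:,:,2])/(im.astype(np.float32).sum(2)+20),(0,0),.6);o=[]
    for c in cols:
        v=b[r0:r1,c];th=.12;i=np.argmax(v>th);o.append(r0+i-1+(th-v[i-1])/(v[i]-v[i-1]) if i>0 else np.nan)
    return np.array(o)
k=sys.argv[1];S=np.load(f"scene{k}.npy");T=np.load(f"top{k}.npy")
c=np.arange(182,236);e=up(S,c,228,262);print("scene",dict(zip(c.tolist(),e.round(1).tolist())))
c=np.arange(339,372);e=up(T,c,195,216);print("top",dict(zip(c.tolist(),e.round(1).tolist())))
S0=np.load("scene0.npy");T0=np.load("top0.npy")
c=np.arange(339,385);e=up(T0,c,195,216);print("top0",dict(zip(c.tolist(),e.round(1).tolist())))
A=lambda s,y,dx,dz:[.6085+np.cos(.156)*(s+dx)-np.sin(.156)*y,-.183+np.sin(.156)*(s+dx)+np.cos(.156)*y,.052+dz]
for n in("scene","top"):
    print(n,"px per mm y,x,z",[((proj(n,[A(*q)])-proj(n,[A(0,0,0,0)]))[0]).round(3).tolist() for q in((0,.001,0,0),(0,0,.001,0),(0,0,0,.001))],
     "ends y -42,-18,-14,14,18,42:",proj(n,[A(0,y/1000,0,0) for y in(-42,-18,-14,14,18,42)]).round(1).tolist())
```

```bash
python3 edge.py 3
```

```text
scene {182: nan, 183: 256.2, 184: 255.7, 185: 255.2, 186: 254.6, 187: 253.9, 188: 253.4, 189: 252.7, 190: 252.0, 191: 251.6, 192: 251.1, 193: 250.8, 194: 250.4, 195: 249.8, 196: 249.4, 197: 248.6, 198: 247.5, 199: 247.0, 200: 246.6, 201: 245.9, 202: 245.3, 203: 244.8, 204: 244.5, 205: 244.1, 206: 243.5, 207: 242.9, 208: 242.5, 209: 229.4, 210: 241.4, 211: 241.1, 212: 241.5, 213: 241.4, 214: 240.6, 215: 239.7, 216: 238.9, 217: 238.1, 218: 237.4, 219: 236.5, 220: 236.3, 221: 235.8, 222: 235.4, 223: 234.9, 224: 234.6, 225: 234.5, 226: 234.7, 227: 235.2, 228: 236.1, 229: 237.6, 230: 239.5, 231: 242.3, 232: 248.6, 233: nan, 234: nan, 235: nan}
top {339: nan, 340: 207.3, 341: 204.9, 342: 204.2, 343: 203.9, 344: 203.8, 345: 203.6, 346: 203.6, 347: 203.5, 348: 203.2, 349: 203.0, 350: 203.0, 351: 203.0, 352: 203.7, 353: nan, 354: nan, 355: nan, 356: nan, 357: nan, 358: 202.3, 359: 204.8, 360: nan, 361: nan, 362: nan, 363: nan, 364: nan, 365: 200.9, 366: 200.7, 367: 200.6, 368: 200.6, 369: 200.6, 370: 200.6, 371: nan}
top0 {339: nan, 340: nan, 341: 204.5, 342: 203.7, 343: 203.5, 344: 203.4, 345: 203.2, 346: 203.0, 347: 202.9, 348: 202.8, 349: 202.7, 350: 202.6, 351: 202.7, 352: 203.4, 353: 206.7, 354: nan, 355: nan, 356: nan, 357: nan, 358: nan, 359: nan, 360: nan, 361: nan, 362: nan, 363: nan, 364: nan, 365: nan, 366: nan, 367: nan, 368: nan, 369: 202.5, 370: 200.3, 371: 199.9, 372: 199.7, 373: 199.7, 374: 199.6, 375: 199.5, 376: 199.4, 377: 199.2, 378: 198.9, 379: 199.1, 380: 199.5, 381: 200.7, 382: nan, 383: nan, 384: nan}
scene px per mm y,x,z [[0.503, -0.264], [0.319, 0.321], [-0.057, -0.42]] ends y -42,-18,-14,14,18,42: [[185.5, 262.6], [198.1, 256.0], [200.2, 254.9], [214.3, 247.5], [216.2, 246.5], [227.8, 240.4]]
top px per mm y,x,z [[-0.475, 0.059], [-0.077, -0.474], [0.092, -0.094]] ends y -42,-18,-14,14,18,42: [[380.9, 203.6], [369.6, 205.0], [367.7, 205.2], [354.4, 206.9], [352.5, 207.1], [341.1, 208.5]]
```

The rows are not in the units I measure in: shifts go in shares of 0.8 m and turns go in shares of 360 degrees. I convert before sending: 0.0017 m / 0.8 = 0.0021, 0.001 m / 0.8 = 0.0013.

>>> step_hand(rows=[[[0.0004,-0.0004,0.0013,0,0],[0.0004,-0.0004,0.0021,0,0],[0.0004,-0.0004,0.0021,0,0],[0.0004,-0.0004,0.0021,0,0],[0.0004,-0.0004,0.0021,0,0],[0.0004,-0.0004,0.0021,0,0]]])

```text
time: 11.65
position: [0.5536, -0.1916, 0.0499]
tool_rot: [2.042, 2.388, -0.0]
ft_force: [-0.0, 0.8, -1.1]
grip_width: 0.16
grip_force: 40.0
```

Run:
```python
from h import *
go(.5539,-.1916,.0501,.156)
I=[camrig.get_image("scene").astype(float) for _ in range(6)];T=[camrig.get_image("top").astype(float) for _ in range(6)]
S=np.mean(I,0);T=np.mean(T,0);np.save("scene4.npy",S.astype(np.uint8));np.save("top4.npy",T.astype(np.uint8))
A=lambda y,dx,dz:[.6085+np.cos(.156)*dx-np.sin(.156)*y,-.183+np.sin(.156)*dx+np.cos(.156)*y,.052+dz]
for nm,dx,dz in(("topline",0,.012),("front45",.0085,.0085)):
    y=np.arange(-46,47,2);p=proj("scene",[A(v/1000,dx,dz) for v in y]).astype(np.float32)
    v=cv2.remap(S.astype(np.float32),p[:,0].reshape(1,-1),p[:,1].reshape(1,-1),cv2.INTER_LINEAR)[0]
    print(nm," ".join(f"{a}:{int(r)}/{int(b)}" for a,(r,g,b) in zip(y,v)))
g=lambda im:np.clip(im[:,:,::-1]*2,0,255).astype(np.uint8)
cv2.imwrite('pics/p6.png',cv2.resize(g(S)[225:280,175:240],(709,600),interpolation=cv2.INTER_CUBIC))
```

```bash
python3 edge.py 4 | head -2
```

```text
pos [ 0.5536 -0.1916  0.0499] ty 0.156 tilt [ 0. -0. -1.] j7 0.25 F [-0.   0.8 -1.1] w 0.16 gf 40.0 t 11.65
move [-0.      0.0003 -0.0002] turn 0.0 or -3.142
topline -46:58/45 -44:47/14 -42:64/17 -40:98/29 -38:112/35 -36:122/38 -34:129/41 -32:128/40 -30:127/40 -28:124/39 -26:91/27 -24:67/20 -22:66/20 -20:64/17 -18:54/15 -16:43/9 -14:50/13 -12:62/17 -10:65/18 -8:66/18 -6:67/18 -4:66/18 -2:57/15 0:48/12 2:46/11 4:46/13 6:49/13 8:55/14 10:58/16 12:48/14 14:45/15 16:45/12 18:50/12 20:61/17 22:69/20 24:68/20 26:68/20 28:68/20 30:67/20 32:67/20 34:66/19 36:66/18 38:66/19 40:69/28 42:92/70 44:124/119 46:133/133
front45 -46:82/26 -44:67/18 -42:62/17 -40:92/29 -38:106/33 -36:108/34 -34:109/34 -32:110/33 -30:111/33 -28:90/26 -26:65/19 -24:66/20 -22:66/18 -20:66/19 -18:59/15 -16:50/13 -14:49/13 -12:59/16 -10:61/17 -8:61/15 -6:60/15 -4:57/16 -2:52/14 0:50/12 2:49/11 4:50/12 6:57/16 8:63/18 10:57/16 12:49/12 14:49/13 16:49/13 18:51/13 20:59/16 22:62/18 24:63
[... 434 characters left out ...]
, 209: 242.4, 210: 241.9, 211: 241.8, 212: 241.9, 213: 241.8, 214: 240.8, 215: 239.6, 216: 238.7, 217: 237.9, 218: 237.1, 219: 236.5, 220: 236.2, 221: 235.8, 222: 235.4, 223: 234.9, 224: 234.5, 225: 234.4, 226: 234.7, 227: 235.2, 228: 236.1, 229: 237.6, 230: 239.5, 231: 242.2, 232: 248.9, 233: nan, 234: nan, 235: nan}
top {339: nan, 340: 207.4, 341: 204.9, 342: 204.1, 343: 203.9, 344: 203.8, 345: 203.7, 346: 203.6, 347: 203.5, 348: 203.3, 349: 203.2, 350: 203.0, 351: 203.1, 352: 204.0, 353: nan, 354: nan, 355: nan, 356: nan, 357: 202.9, 358: 202.2, 359: nan, 360: nan, 361: nan, 362: nan, 363: nan, 364: 201.6, 365: 201.0, 366: 200.8, 367: 200.9, 368: 201.3, 369: 201.0, 370: 200.7, 371: 200.9}
```

View pics/p6.png

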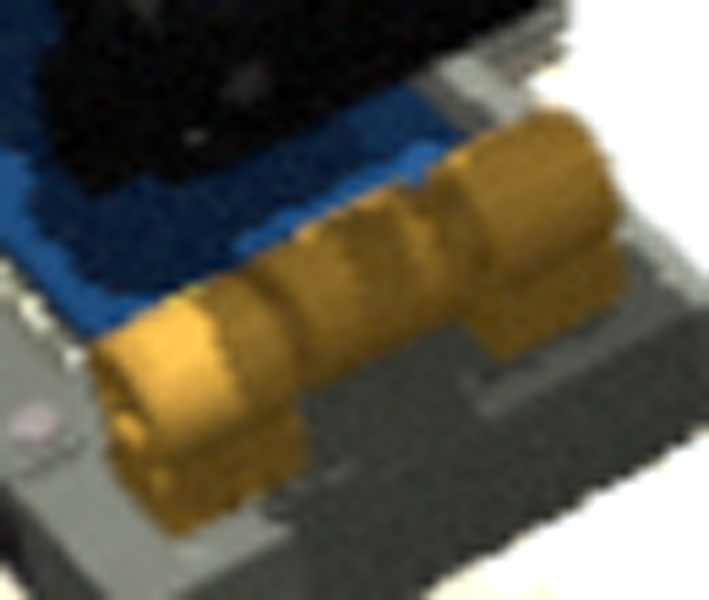

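The knuckles are in line in x and z (the upper edges agree within 0.1 px). The notch at the +y end is much wider than the one at -y, so the flap sits about 2.5 mm towards -y. Shifting it and re-measuring.

>>> step_hand(rows=[[[-0.0015,0,0,0,0],[-0.0031,0,0,0,0],[-0.0031,0,0,0,0],[-0.0031,0,0,0,0],[-0.0031,0,0,0,0]]])

```text
time: 12.75
position: [0.5539, -0.194, 0.0498]
tool_rot: [2.042, 2.388, -0.0]
ft_force: [0.9, 0.5, -1.6]
grip_width: 0.158
grip_force: 40.0
```

Run:
```python
from h import *
go(.5539,-.1916,.0501,.156)
S=np.mean([camrig.get_image("scene").astype(float) for _ in range(6)],0);T=np.mean([camrig.get_image("top").astype(float) for _ in range(6)],0)
np.save("scene5.npy",S.astype(np.uint8));np.save("top5.npy",T.astype(np.uint8))
g=lambda im:np.clip(im[:,:,::-1]*2,0,255).astype(np.uint8)
cv2.imwrite('pics/p7.png',cv2.resize(g(S)[225:280,175:240],(709,600),interpolation=cv2.INTER_CUBIC))
```

```bash
python3 edge.py 5 | head -2
```

```text
pos [ 0.5539 -0.194   0.0498] ty 0.1561 tilt [-0. -0. -1.] j7 0.254 F [ 0.9  0.5 -1.6] w 0.158 gf 40.0 t 12.75
move [ 0.0024  0.0004 -0.0003] turn 0.0 or -3.142
scene {182: nan, 183: 256.8, 184: 255.7, 185: 255.1, 186: 254.6, 187: 253.9, 188: 253.2, 189: 252.5, 190: 252.0, 191: 251.7, 192: 251.0, 193: 250.7, 194: 250.2, 195: 249.8, 196: 249.4, 197: 248.9, 198: 248.4, 199: 247.8, 200: 247.2, 201: 246.7, 202: 246.1, 203: 245.6, 204: 245.1, 205: 244.5, 206: 243.9, 207: 243.4, 208: 242.8, 209: 242.5, 210: 242.5, 211: 242.8, 212: 243.4, 213: 243.4, 214: 240.9, 215: 239.5, 216: 238.5, 217: 237.5, 218: 237.1, 219: 236.7, 220: 236.4, 221: 235.9, 222: 235.4, 223: 235.1, 224: 234.7, 225: 234.4, 226: 234.6, 227: 235.2, 228: 236.1, 229: 237.6, 230: 239.5, 231: 242.3, 232: 249.6, 233: nan, 234: nan, 235: nan}
top {339: nan, 340: 207.1, 341: 204.9, 342: 204.2, 343: 203.9, 344: 203.8, 345: 203.7, 346: 203.6, 347: 203.5, 348: 203.4, 349: 203.2, 350: 203.0, 351: 203.1, 352: 203.7, 353: nan, 354: nan, 355: nan, 356: nan, 357: nan, 358: nan, 359: 202.2, 360: 203.9, 361: nan, 362: nan, 363: nan, 364: nan, 365: 201.8, 366: 200.8, 367: 200.7, 368: 200.7, 369: 200.6, 370: 200.4, 371: 200.3}
```

View pics/p7.png

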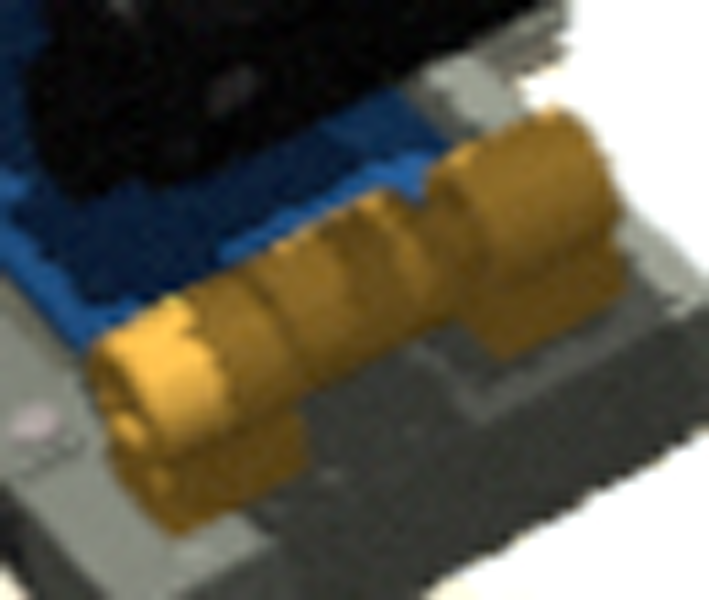

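That moved the wrong way: tool +x is stage +y. The measured y confirms it, and the right notch has widened. Correcting by +5 mm.

>>> step_hand(rows=[[[0.0019,0.0003,0,0,0],[0.0038,0.0003,0,0,0],[0.0063,0.0003,0,0,0],[0.0063,0.0003,0,0,0],[0.0063,0.0003,0,0,0],[0.0063,0.0003,0,0,0]]])

```text
time: 13.95
position: [0.5533, -0.1892, 0.0498]
tool_rot: [2.042, 2.388, -0.0]
ft_force: [-0.1, -0.1, -2.0]
grip_width: 0.153
grip_force: 40.0
```

Run:
```python
from h import *
go(.5539,-.189,.0501,.156)
S=np.mean([camrig.get_image("scene").astype(float) for _ in range(6)],0);T=np.mean([camrig.get_image("top").astype(float) for _ in range(6)],0)
np.save("scene6.npy",S.astype(np.uint8));np.save("top6.npy",T.astype(np.uint8))
g=lambda im:np.clip(im[:,:,::-1]*2,0,255).astype(np.uint8)
cv2.imwrite('pics/p8.png',cv2.resize(g(S)[225:280,175:240],(709,600),interpolation=cv2.INTER_CUBIC))
```

```bash
python3 edge.py 6 | head -2
```

```text
pos [ 0.5533 -0.1892  0.0498] ty 0.1559 tilt [-0. -0. -1.] j7 0.246 F [-0.1 -0.1 -2. ] w 0.153 gf 40.0 t 13.95
move [ 0.0001  0.0006 -0.0003] turn -0.0 or 3.142
scene {182: nan, 183: 256.1, 184: 255.5, 185: 255.0, 186: 254.7, 187: 254.0, 188: 253.4, 189: 252.8, 190: 252.1, 191: 251.6, 192: 251.0, 193: 250.8, 194: 250.5, 195: 250.1, 196: 249.9, 197: 250.1, 198: 249.0, 199: 248.1, 200: 247.5, 201: 246.8, 202: 246.4, 203: 245.8, 204: 245.4, 205: 244.8, 206: 244.5, 207: 243.8, 208: 243.2, 209: 242.5, 210: 241.9, 211: 241.5, 212: 241.4, 213: 241.1, 214: 240.5, 215: 239.8, 216: 239.0, 217: 238.2, 218: 237.6, 219: 236.7, 220: 236.2, 221: 235.6, 222: 235.4, 223: 234.9, 224: 234.4, 225: 234.4, 226: 234.7, 227: 235.2, 228: 236.1, 229: 237.7, 230: 239.4, 231: 242.3, 232: 249.1, 233: nan, 234: nan, 235: nan}
top {339: nan, 340: nan, 341: 204.8, 342: 204.1, 343: 203.9, 344: 203.8, 345: 203.6, 346: 203.5, 347: 203.5, 348: 203.4, 349: 203.2, 350: 203.3, 351: 205.1, 352: nan, 353: nan, 354: nan, 355: nan, 356: 202.8, 357: 203.3, 358: nan, 359: nan, 360: nan, 361: nan, 362: nan, 363: 201.6, 364: 201.2, 365: 201.1, 366: 201.4, 367: 202.0, 368: nan, 369: nan, 370: nan, 371: nan}
```

View pics/p8.png

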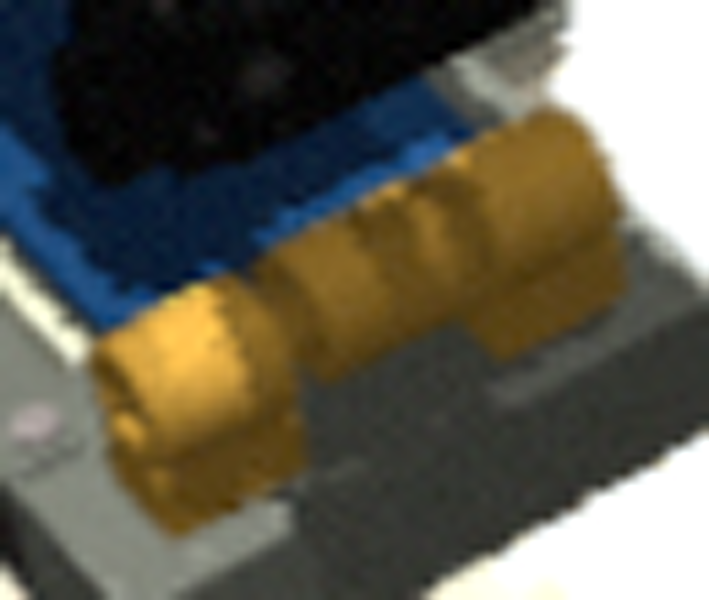

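Both notches now show: left at scene column 197, right at 213. The estimated remaining offset is +0.8 mm in y, +0.5 mm in x and -0.4 mm in z. One small trim, then a final check.

In the tool's units: -0.0008 m / 0.8 = -0.001, -0.0005 m / 0.8 = -0.0006.

>>> step_hand(rows=[[[-0.001,-0.0006,-0.0005,0,0],[-0.001,-0.0006,-0.0005,0,0],[-0.001,-0.0006,-0.0005,0,0],[-0.001,-0.0006,-0.0005,0,0],[-0.001,-0.0006,-0.0005,0,0],[-0.001,-0.0006,-0.0005,0,0],[-0.001,-0.0006,-0.0005,0,0],[-0.001,-0.0006,-0.0005,0,0]]])

```text
time: 15.35
position: [0.553, -0.19, 0.0503]
tool_rot: [2.042, 2.388, -0.0]
ft_force: [-0.1, -0.1, -1.5]
grip_width: 0.154
grip_force: 40.0
```

Run:
```python
from h import *
go(.5528,-.19,.0501,.156)
for n in("scene","top"): np.save(n+"7.npy",np.mean([camrig.get_image(n).astype(float) for _ in range(6)],0).astype(np.uint8))
```

```bash
python3 edge.py 7 | head -2
```

```text
pos [ 0.553  -0.19    0.0503] ty 0.156 tilt [ 0. -0. -1.] j7 0.248 F [-0.1 -0.1 -1.5] w 0.154 gf 40.0 t 15.35
move [ 0.     -0.0002  0.0002] turn 0.0 or -3.142
scene {182: nan, 183: 255.9, 184: 255.6, 185: 255.1, 186: 254.7, 187: 253.9, 188: 253.4, 189: 252.8, 190: 252.1, 191: 251.6, 192: 251.0, 193: 250.7, 194: 250.4, 195: 250.0, 196: 249.9, 197: 249.5, 198: 248.5, 199: 247.6, 200: 247.0, 201: 246.5, 202: 245.9, 203: 245.5, 204: 244.9, 205: 244.4, 206: 243.8, 207: 243.3, 208: 242.8, 209: 242.4, 210: 241.8, 211: 241.6, 212: 241.3, 213: 241.0, 214: 240.5, 215: 239.8, 216: 239.2, 217: 238.2, 218: 237.5, 219: 236.6, 220: 236.2, 221: 235.7, 222: 235.4, 223: 234.9, 224: 234.6, 225: 234.6, 226: 234.7, 227: 235.2, 228: 236.1, 229: 237.6, 230: 239.4, 231: 242.2, 232: 249.0, 233: nan, 234: nan, 235: nan}
top {339: nan, 340: nan, 341: 204.8, 342: 204.1, 343: 203.9, 344: 203.8, 345: 203.6, 346: 203.5, 347: 203.5, 348: 203.3, 349: 203.1, 350: 203.0, 351: 203.5, 352: nan, 353: nan, 354: nan, 355: nan, 356: nan, 357: 202.7, 358: nan, 359: nan, 360: nan, 361: nan, 362: nan, 363: 202.2, 364: 201.3, 365: 201.1, 366: 201.2, 367: 201.7, 368: 202.7, 369: nan, 370: nan, 371: nan}
```

The edges are collinear in both views, the notches are balanced, and the wrist carries only the flap's weight. Handing in.

```bash
python3 -c "
from bench import ctrl, camrig
print(ctrl.close_job())"
```

```text
the job is handed in; nothing more can be done
None
```

I pressed the tray home (0.005 rad from level) and handed in with the flap held level over it, its bore within about 1 mm of the hinge axis by camera and the wrist carrying only its weight; no verdict came back.

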